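# Close out a signing batch: pack the pucks, print the label, hang the order tags

## Robot

A 6-joint arm with a two-finger parallel gripper is mounted at the origin on the work surface. World frame = base frame: x ahead of the robot, y to its left, z up, the work surface at z = 0. Lengths are in mm, angles in rad, forces in N, time in s.
With the tool pointing down it reaches from about 350 to 975 mm from the base axis. Payload 7.1 kg.
Tool frame: the origin (TCP) lies on the front face of the gripper's body, between the roots of the fingers; the fingertips stand 80 mm ahead of it and the grasp point (between the pads) lies 61 mm ahead of it (env.tips_ahead is the distance from the TCP to the fingertips, in mm); z points along the fingers, y is the direction in which the jaws open and shut (so a half turn about z gives the same grasp; the last joint's range is limited). The gripper opens to 88 mm and grips with 3 to 60 N. Pads are 20 mm wide; open, the fingers measure 115 mm over their backs; the gripper's body (75 mm by 178 mm) begins 61 mm behind the grasp point.
Start: joints at [1.178, 0.423, 1.63, -0, 1.089, -0.019], TCP at [228.19, 581.837, 302.675] pointing down, gripper open.
Joint ranges: [-3, 3], [-0.9, 2.11], [0.09, 2.58], [-1.31, 4.45], [0.11, 2.69], [-2.54, 2.54]. Speed limits (rad/s): [2.39, 2.39, 3.01, 3.14, 3.14, 3.14].

## Interface

Orientations are given as a unit quaternion [x, y, z, w].
In Python, from station import env, set_gripper, viewer, workorder gives the robot as it stands. Calls block until the motion is done:
- env.reach(position, orientation): joint-space move of the TCP to a pose.
- env.move_l(position, rot=None, rate=150, f_stop=None): straight line of the TCP; rot=None keeps the orientation; rate is the mean speed in mm/s. With f_stop (N) it stops when the force on the tool has changed by that much, and returns True; else False.
- env.move_joints(angles): joint-space move.
- set_gripper(opening): finger opening in mm; the grip force is fixed at half the most; returns when the fingers have stopped.
- env.hold(seconds).
- env.ik(position, orientation): joint angles nearest the present ones, or None.
- env.read_state(): the state.
- viewer.camera(name): name is "scene" or "top" or "wrist"; returns the picture (400x640x3 uint8, blue, green, red); there is no depth.
- viewer.camera_params(name): a dict with "fx", "fy", "cx", "cy" (pixels), "pose" (4x4, takes a point from camera to world coordinates); the wrist camera has in their place "tool_from_camera" (4x4, takes a point from camera to tool coordinates, whose origin is the TCP and whose axes are the flange's). Camera axes: x right, y up, looking along -z (the intrinsics and any distortion apply to the point x, -y, -z); pixel columns grow to the right and rows downward; lengths in mm; the calibration is good to about 2 mm. A picture is of the moment at which its call begins: read the wrist's pose just before it. camera_params takes no time and is no camera call.
A pose or a line that the arm cannot do raises env.IKError and nothing moves.
- workorder.sign_off(): hands the job in, once; it reports no verdict.
The state is a dict: "time_s": time; "qpos": joint angles; "dq": joint speeds; "tau": joint torques, N m; "tool_pos": TCP position; "orientation": TCP orientation; "force": force on the tool from outside, world axes, zero at the start; "wrist_torque": the same for the moment, N m; "width": finger opening in mm.
Only numpy, scipy, OpenCV 4.12 (cv2) and the standard library are available. Lean on these libraries where they do the work, as an engineer would, in place of code of your own. Each camera call takes 0.05 s, during which the arm holds its last target.

## Task

Finish this batch at the packing table. Lay every loose mini puck flat in the black tray, each in a compartment of its own; once all of them are in, press the label printer's button fully down and let it come back up. Also hang every wooden order tag by its eye on the tag stand's peg, so that all tags end up hanging there, and leave the tape roll, the mug and the carton where they stand.

Things in the scene. Friction and masses are not known exactly. Their poses are not given: they have to be found in the camera images.
- tray: Fixed shallow black tray, 174 x 174 mm, 13 mm high, flat on the table. Origin: centre of its underside; x, y along its sides, z up. Floor (grey-lined) and walls 5 mm thick. Low dividers 5 mm thick (tops at 12 mm) make 2 x 2 open compartments, each 79 mm square, centred at x, y = +-42 mm. All empty at the start.
- rack: Fixed tag stand: a plywood upright, 32 mm wide (y), x from -10 to +10 mm, top at 202 mm, on a foot 130 mm wide, x -20 to +80 mm, 12 mm high. Origin: on the table under the upright's middle; front face looks along -x, z up. One round steel peg, 10 mm thick, 90 mm long, slants up at 45 degrees out of the front: axis from (-10, 0, 170) to (-74, 0, 234) mm. Starts without tags.
- peg_tip (a point): Centre of the free upper end of the rack's peg (rounded, radius 5 mm), 234 mm above the table.
- printer: Grey label printer, 150 x 140 x 120 mm high, fixed to the table. Origin: centre of its underside; its front with the paper slot looks along its -x; z up. The print button is on its top, 40 mm from the middle towards the front.
- print_button_top (a point): Centre of the top face of the printer's round white push button (36 mm across, in a black collar 52 mm across and 12 mm high that stands on the printer's top). About 144 mm above the table when up; moves down as it is pressed.
- print_button (a joint): Travel of the print button in m: 0 up, 0.008 fully down (straight down). A spring returns it; fully down takes about 5 N.
- puck1: Loose black rubber mini puck with a white spot on its faces: a disc 60 mm in diameter, 25 mm thick, lying flat, about 90 g. Origin: centre of its underside; z along its axis. May be absent.
- puck1_center (a point): Middle of that puck, 12.5 mm above its underside.
- puck2: Loose black rubber mini puck with a white spot on its faces: a disc 60 mm in diameter, 25 mm thick, lying flat, about 90 g. Origin: centre of its underside; z along its axis. May be absent.
- puck2_center (a point): Middle of that puck, 12.5 mm above its underside.
- puck3: Loose black rubber mini puck with a white spot on its faces: a disc 60 mm in diameter, 25 mm thick, lying flat, about 90 g. Origin: centre of its underside; z along its axis. May be absent.
- puck3_center (a point): Middle of that puck, 12.5 mm above its underside.
- tag1: Loose flat wooden order tag, 120 mm long, 10 mm thick, about 50 g: a ring (outside 52 mm, eye 32 mm across) at its +x end, then a straight handle 24 mm wide to its -x end. Starts lying flat. Origin: middle of its length on the underside; x towards the ring, z through its thickness; eye centre at x = +34 mm, handle x -60 to +10 mm. May be absent.
- tag1_eye (a point): Centre of that tag's eye, at mid-thickness; x axis as the tag's.
- tag1_grip (a point): Point on the middle of that tag's handle, at mid-thickness, 56 mm from the eye centre.
- tag2: Loose flat wooden order tag, 120 mm long, 10 mm thick, about 50 g: a ring (outside 52 mm, eye 32 mm across) at its +x end, then a straight handle 24 mm wide to its -x end. Starts lying flat. Origin: middle of its length on the underside; x towards the ring, z through its thickness; eye centre at x = +34 mm, handle x -60 to +10 mm. May be absent.
- tag2_eye (a point): Centre of that tag's eye, at mid-thickness; x axis as the tag's.
- tag2_grip (a point): Point on the middle of that tag's handle, at mid-thickness, 56 mm from the eye centre.
- tag3: Loose flat wooden order tag, 120 mm long, 10 mm thick, about 50 g: a ring (outside 52 mm, eye 32 mm across) at its +x end, then a straight handle 24 mm wide to its -x end. Starts lying flat. Origin: middle of its length on the underside; x towards the ring, z through its thickness; eye centre at x = +34 mm, handle x -60 to +10 mm. May be absent.
- tag3_eye (a point): Centre of that tag's eye, at mid-thickness; x axis as the tag's.
- tag3_grip (a point): Point on the middle of that tag's handle, at mid-thickness, 56 mm from the eye centre.
- tape_roll: Bystander: brown roll of tape, 96 mm across, 48 mm high. Origin: centre of its underside.
- mug: Bystander: white mug, 80 mm across, 95 mm high. Origin: centre of its underside.
- carton: Bystander: small closed carton, 90 x 130 x 70 mm high. Origin: centre of its underside.
Mind the look-alikes: they are no part of the job. Of the things shaped like the printer, the grey one is meant.

How it is judged (in metres and radians):
On the way, in this order (a step that is already met when the one before it is completed fails the run):
1. every puck lies flat in a compartment of the tray (x of puck1_center in the frame of tray between -0.085 and 0.085 m and y of puck1_center in the frame of tray between -0.085 and 0.085 m and z of puck1_center in the frame of tray between 0.012 and 0.0205 m and linear speed of each of puck1, puck2, puck3 below 0.03 m/s and x of puck2_center in the frame of tray between -0.085 and 0.085 m and y of puck2_center in the frame of tray between -0.085 and 0.085 m and z of puck2_center in the frame of tray between 0.012 and 0.0205 m and x of puck3_center in the frame of tray between -0.085 and 0.085 m and y of puck3_center in the frame of tray between -0.085 and 0.085 m and z of puck3_center in the frame of tray between 0.012 and 0.0205 m), for 0.3 s.
2. then the print button is pressed fully down (value of joint print_button above 0.0068 m), for 0.05 s.
3. and let up again (value of joint print_button below 0.002 m), for 0.2 s.
At the end, for the whole second after the job is handed in: Every puck lies flat and still on the tray floor in its own compartment (middle under 20.5 mm above the tray's underside); every tag hangs still by its eye on the peg, handle down (within 34 degrees of vertical, eye within 25 mm sideways of the peg); the button is up (all of step 1 and x of tag1_eye in the frame of rack between -0.085 and 0 m and y of tag1_eye in the frame of rack between -0.025 and 0.025 m and z of tag1_eye in the frame of rack between 0.13 and 0.235 m and angle between each of tag1_eye, tag2_eye, tag3_eye's own x axis and vertical below 0.6 rad and linear speed of each of tag1, tag2, tag3 below 0.05 m/s and angular speed of each of tag1, tag2, tag3 below 0.5 rad/s and x of tag2_eye in the frame of rack between -0.085 and 0 m and y of tag2_eye in the frame of rack between -0.025 and 0.025 m and z of tag2_eye in the frame of rack between 0.13 and 0.235 m and x of tag3_eye in the frame of rack between -0.085 and 0 m and y of tag3_eye in the frame of rack between -0.025 and 0.025 m and z of tag3_eye in the frame of rack between 0.13 and 0.235 m and value of joint print_button below 0.002 m); the robot touches nothing.
It fails at once if a bystander (tape roll, mug or carton) is moved more than 30 mm (distance of any of tape_roll, mug, carton from where it was at the start of the episode above 0.03 m).
Of puck1, puck2, puck3 only 2 to 3 are there at a start; the rules pass over those that are not, and their reading is None.
Of tag1, tag2, tag3 only 2 to 3 are there at a start; the rules pass over those that are not, and their reading is None.
At some moment in a run one of puck1, puck2, puck3, tag1, tag2, tag3 may be knocked a few centimetres aside while the robot is not near it.
It also fails if it takes over 210 s, if anything falls off the work surface, if the arm or the gripper's body presses on something with over 40 N, if the wrist force passes 120 N, or if a joint passes its speed limit or range.

## Working session

There is one attempt and no reset: what is moved stays moved. The work goes in short steps, each a Python script; the robot and the scene stay as the last script left them, time stands still between calls to the robot, and variables do not carry over. Pictures are saved under pics/ and viewed, and the job is handed in when it is done.

```bash
ls; mkdir -p pics; python3 - <<'E'
from station import env, set_gripper, viewer, workorder
import cv2
print(env.read_state())
for n in ("scene","top","wrist"):
    p=viewer.camera_params(n); print(n,p)
    cv2.imwrite(f"pics/{n}0.png",viewer.camera(n))
E
```

```text
pics
{'time_s': 0.0, 'qpos': array([ 1.17799999e+00,  4.23806238e-01,  1.63070586e+00,  9.38307261e-06,
        1.08855586e+00, -1.89812271e-02]), 'dq': array([-4.95567926e-04,  9.70936655e-04,  9.73955915e-05, -2.08960498e-03,
        7.04583416e-04, -6.05141658e-04]), 'tau': array([-1.78412945e-03, -5.44616961e+01, -2.73678035e+01,  6.43284875e-02,
        2.25319894e-02, -1.05383190e-04]), 'tool_pos': array([228.02815024, 581.45113426, 301.91696561]), 'orientation': array([ 1.85823295e-01,  9.82582902e-01, -7.21224198e-04, -1.54870917e-04]), 'force': array([ 0.96136273, -0.18463903, -0.46259889]), 'wrist_torque': array([-0.02642202, -0.00284269, -0.0032803 ]), 'width': 88.1443242762371}
scene {'fx': 396.63452603441857, 'fy': 396.63452603441857, 'cx': 317.01410811803174, 'cy': 206.3654285705738, 'pose': array([[ 8.47589201e-01, -3.34965988e-01,  4.11570570e-01,
         9.57342412e+02],
       [ 5.30416458e-01,  5.11635860e-01, -6.75934263e-01,
        -6.93074430e+02],
       [ 1.58407258e-02,  7.91218385e-01,  6.11328503e-01,
         8.02181101e+02],
       [ 0.00000000e+00,  0.
[... 287 characters left out ...]
.11583457e-03, -9.55161720e-03,
         3.97597578e+00],
       [-8.07801818e-03,  1.65399996e-01,  9.86193483e-01,
         1.14461580e+03],
       [ 0.00000000e+00,  0.00000000e+00,  0.00000000e+00,
         1.00000000e+00]])}
wrist {'fx': 325.08972119863637, 'fy': 325.08972119863637, 'cx': 315.385028046177, 'cy': 201.82332851546835, 'tool_from_camera': array([[ 1.30457389e-04,  9.70400208e-01,  2.41502419e-01,
         6.56293333e+01],
       [ 9.99999991e-01, -1.20096988e-04, -5.76194851e-05,
        -1.21251508e-01],
       [-2.69102470e-05,  2.41502425e-01, -9.70400215e-01,
        -8.34939658e+01],
       [ 0.00000000e+00,  0.00000000e+00,  0.00000000e+00,
         1.00000000e+00]])}
```

View pics/scene0.png

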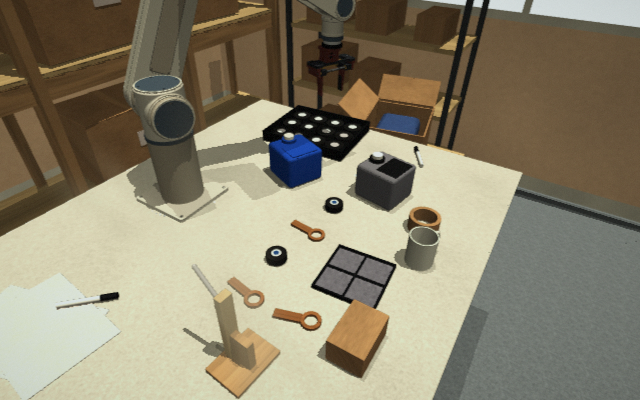

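View pics/top0.png

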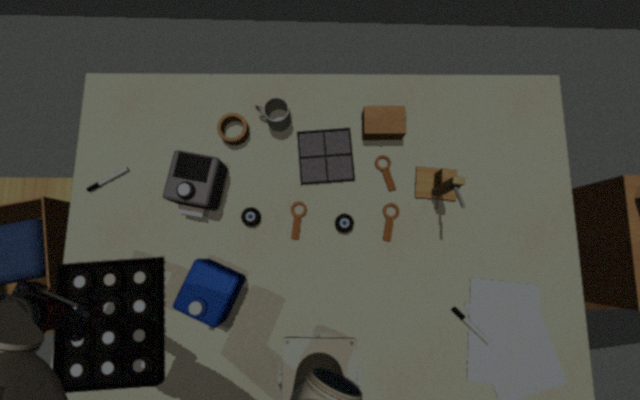

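View pics/wrist0.png

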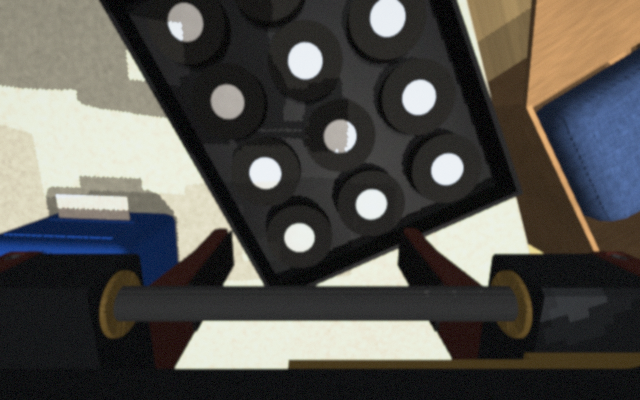

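Scene: two loose pucks at top px (251,217) and (344,223). Three tags at (297,220), (386,172) and (390,222). The tray is at (326,156), the grey printer at (195,182), and the rack at (437,183) with its peg pointing down and to the right. The blue printer and the full 12-puck tray are the look-alikes. Next I'll compute rough positions.

```bash
cat > h.py <<'E'
from station import env, set_gripper, viewer, workorder
import cv2, numpy as np
from scipy.spatial.transform import Rotation as R
def campose(n,st=None):
    p=viewer.camera_params(n)
    if n=="wrist":
        T=np.eye(4);T[:3,:3]=R.from_quat(st["orientation"]).as_matrix();T[:3,3]=st["tool_pos"]
        return p,T@p["tool_from_camera"]
    return p,p["pose"]
def ray(px,P):
    p,T=P; d=np.array([(px[0]-p["cx"])/p["fx"],-(px[1]-p["cy"])/p["fy"],-1.])
    return T[:3,3],T[:3,:3]@d
def at(px,z,P):
    o,d=ray(px,P); return o+d*(z-o[2])/d[2]
def proj(X,P):
    p,T=P; c=T[:3,:3].T@(np.asarray(X,float)-T[:3,3])
    return np.array([p["cx"]-p["fx"]*c[0]/c[2],p["cy"]+p["fy"]*c[1]/c[2]])
def tri(obs):
    A=np.zeros((3,3));b=np.zeros(3)
    for px,P in obs:
        o,d=ray(px,P);d=d/np.linalg.norm(d);M=np.eye(3)-np.outer(d,d);A+=M;b+=M@o
    return np.linalg.solve(A,b)
def shot(n,name=None):
    st=env.read_state(); im=viewer.camera(n)
    if name: cv2.imwrite(f"pics/{name}.png",im)
    return im,campose(n,st)
def quat(zdir,ydir):
    z=np.array(zdir,float);z/=np.linalg.norm(z);y=np.array(ydir,float);y-=z*(y@z);y/=np.linalg.norm(y)
    return R.from_matrix(np.column_stack([np.cross(y,z),y,z])).as_quat()
def down(yaw):  # jaws along angle yaw
    return quat([0,0,-1],[np.cos(yaw),np.sin(yaw),0])
E
python3 - <<'E'
from h import *
im=cv2.imread("pics/top0.png");P=campose("top")
for n,px,z in [("puck",(251,217),25),("puck",(344,223),25),("tray",(326,156),12),("btn",(185.5,190),144),("t1eye",(299,209),10),("t1h",(296,238),10),("t2eye",(383,163),10),("t2h",(392,190),10),("t3eye",(392,211),10),("t3h",(387.5,240),10),("rack",(460,181),202),("pegtip",(463,205),234)]:
    print(n,at(px,z,P).round(0))
c=im[110:260,150:480]
cv2.imwrite("pics/topc.png",cv2.resize(c[:,200:],None,fx=5,fy=4,interpolation=3))
s=cv2.imread("pics/scene0.png")[180:400,170:410]
cv2.imwrite("pics/sc.png",cv2.resize(s,None,fx=2.7,fy=2.7,interpolation=3))
E
```

```text
puck [464. 212.  25.]
puck [448. -75.  25.]
tray [663. -19.  12.]
btn [526. 376. 144.]
t1eye [492.  65.  10.]
t1h [401.  73.  10.]
t2eye [ 642. -201.   10.]
t2h [ 555. -228.   10.]
t3eye [ 488. -226.   10.]
t3h [ 398. -210.   10.]
rack [ 545. -368.  202.]
pegtip [ 477. -359.  234.]
```

View pics/topc.png

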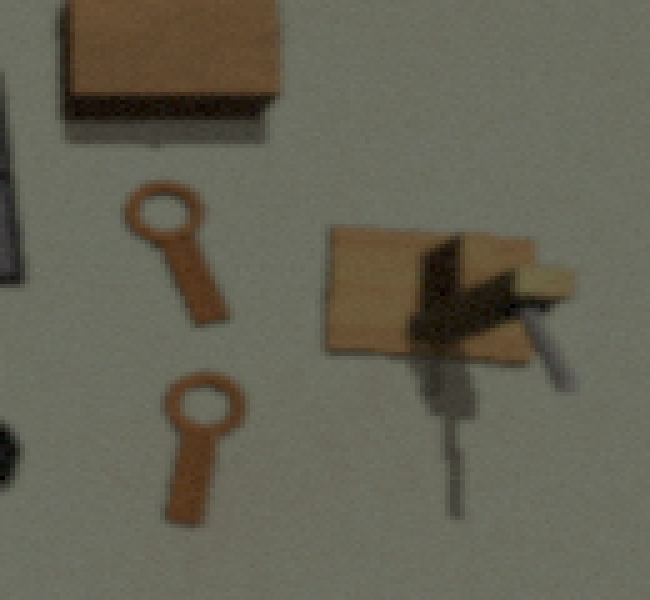

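View pics/sc.png

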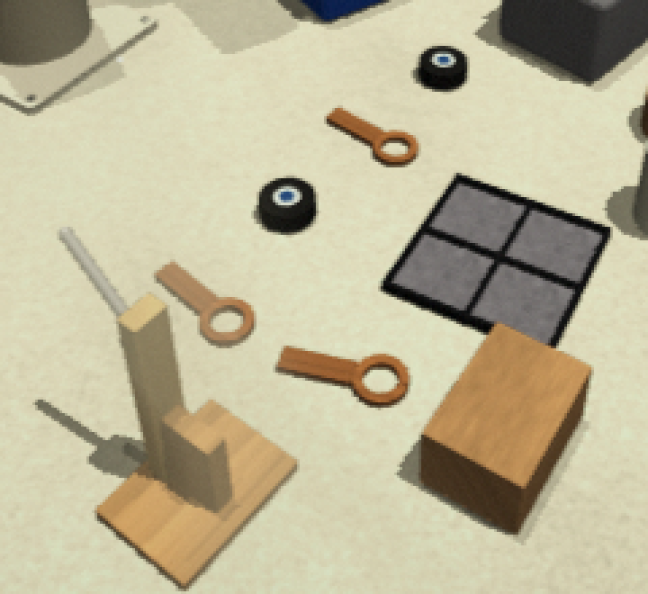

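```bash
python3 - <<'E'
from h import *
Pt,Ps=campose("top"),campose("scene")
tip=tri([((464,206),Pt),((194.4,266),Ps)]);print("tip",tip.round(1))
for i,(x,y) in enumerate([(450,100),(480,-220)]):
    env.reach([x,y,330],down(np.pi/2)); env.hold(0.2)
    im,P=shot("wrist",f"w1_{i}"); np.save(f"pics/w1_{i}.npy",P[1])
    print(env.read_state()["tool_pos"],env.read_state()["qpos"].round(2))
    if i==1:
        print(proj(tip,P), proj([tip[0]+64,tip[1],170],P))
print(env.read_state()["time_s"])
E
```

```text
tip [ 475.9 -359.3  236.2]
[450.00211539 100.45501003 329.91478183] [ 0.19  0.14  1.95  0.    1.05 -1.38]
[ 480.2948929 -219.0368431  330.0832024] [-0.45  0.25  1.82  0.    1.08 -2.02]
[ 71.45403639 230.26768871] [144.18608359 278.01862281]
3.7917
```

View pics/w1_0.png

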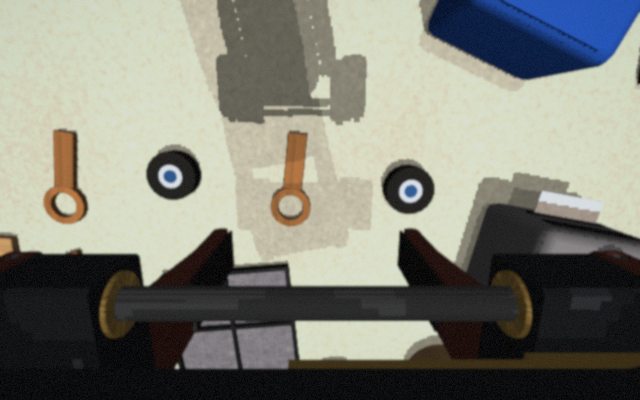

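View pics/w1_1.png

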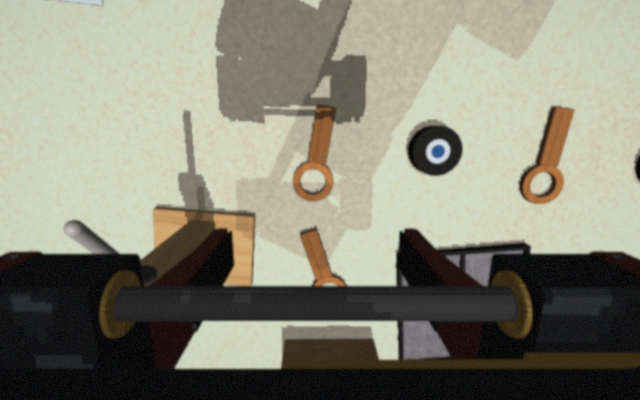

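The wrist views show pucks at w1_0 (410,190) and (171,176), and the peg tip at w1_1 (72,228). The top and scene cameras predicted (71,230), so the calibration agrees. Next are automatic detectors.

```bash
cat >> h.py <<'E'
def pucks(im,P,zc=25,ymax=245):
    b,g,r=[im[...,i].astype(int) for i in range(3)]
    m=((b-r>25)&(b>110)).astype(np.uint8); m[ymax:]=0
    n,l,s,c=cv2.connectedComponentsWithStats(m); out=[]
    for i in range(1,n):
        if s[i,4]<25 or s[i,4]>1200: continue
        u,v=c[i]
        # white ring & black around
        ring=cv2.circle(np.zeros(m.shape,np.uint8),(int(u),int(v)),int(3*np.sqrt(s[i,4]/3.14)),1,3)
        if im[ring>0].mean()>90: continue
        out.append((at(c[i],zc,P).round(1),c[i].round(1)))
    return out
def tags(im,P,zc=5,ymax=400,amin=300):
    h=cv2.cvtColor(im,cv2.COLOR_BGR2HSV)
    m=((h[...,0]<17)&(h[...,1]>105)&(h[...,2]>50)).astype(np.uint8); m[ymax:]=0
    cs,hi=cv2.findContours(m,cv2.RETR_CCOMP,cv2.CHAIN_APPROX_NONE); out=[]
    for i,c in enumerate(cs):
        if hi[0][i][3]!=-1: continue
        k=hi[0][i][2]
        best=None
        while k!=-1:
            a=cv2.contourArea(cs[k])
            if best is None or a>best[0]: best=(a,k)
            k=hi[0][k][0]
        if best is None or best[0]<60 or cv2.contourArea(c)<amin: continue
        M=cv2.moments(cs[best[1]]); e=np.array([M["m10"]/M["m00"],M["m01"]/M["m00"]])
        E=at(e,zc,P)
        # outline points at z=10 -> handle axis
        W=np.array([at(q[0],10,P)[:2] for q in c])-E[:2]
        r=np.linalg.norm(W,axis=1); far=W[r>36]
        if len(far)<8: continue
        mm=np.zeros_like(m); cv2.drawContours(mm,[c],-1,1,-1)
        ys,xs=np.nonzero(mm); Q=np.array([at((x,y),10,P)[:2] for x,y in zip(xs,ys)])-E[:2]
        Q=Q[np.linalg.norm(Q,axis=1)>32]; d=Q.mean(0); d/=np.linalg.norm(d)
        hole=cs[best[1]]; he=np.mean([np.linalg.norm(at(q[0],zc,P)-E) for q in hole])*2
        L=(W@d).max()
        out.append(dict(eye=E.round(1),dir=d.round(3),len=round(L,1),hole=round(he,1),px=e.round(1)))
    return out
E
python3 - <<'E'
from h import *
class A: pass
p=viewer.camera_params("wrist")
for i in (0,1):
    im=cv2.imread(f"pics/w1_{i}.png");P=(p,np.load(f"pics/w1_{i}.npy"))
    print(*pucks(im,P),sep="\n"); print(*tags(im,P,ymax=245),sep="\n")
E
```

```text
(array([449.1, -75.5,  25. ]), array([169.6, 176.1]))
(array([467.2, 216.6,  25. ]), array([410.4, 190.9]))
{'eye': array([491.7,  67.6,   5. ]), 'dir': array([-0.993,  0.118]), 'len': np.float64(93.9), 'hole': np.float64(33.5), 'px': array([290. , 206.1])}
{'eye': array([ 489.1, -224.2,    5. ]), 'dir': array([-0.972,  0.235]), 'len': np.float64(95.1), 'hole': np.float64(31.7), 'px': array([ 64.8, 203.9])}
(array([449. , -73.9,  25. ]), array([437.8, 151. ]))
{'eye': array([491.7,  69.6,   5. ]), 'dir': array([-0.998,  0.06 ]), 'len': np.float64(93.6), 'hole': np.float64(32.1), 'px': array([541.3, 183.5])}
{'eye': array([ 488.8, -222.6,    5. ]), 'dir': array([-0.985,  0.174]), 'len': np.float64(93.2), 'hole': np.float64(34.0), 'px': array([312.5, 180.8])}
```

```bash
python3 - <<'E'
from h import *
for i,(x,y) in enumerate([(800,-90),(690,330)]):
    env.reach([x,y,330],down(np.pi/2)); env.hold(0.2)
    im,P=shot("wrist",f"w2_{i}"); np.save(f"pics/w2_{i}.npy",P[1])
    print(*pucks(im,P),sep="\n"); print(*tags(im,P,ymax=245),sep="\n")
print(env.read_state()["time_s"])
E
```

```text
{'eye': array([ 643.9, -200.4,    5. ]), 'dir': array([-0.948, -0.32 ]), 'len': np.float64(45.8), 'hole': np.float64(33.5), 'px': array([220.5,  40.6])}


7.1917
```

View pics/w2_0.png

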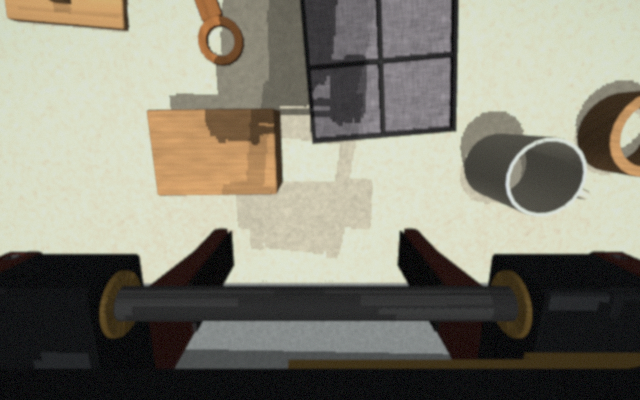

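View pics/w2_1.png

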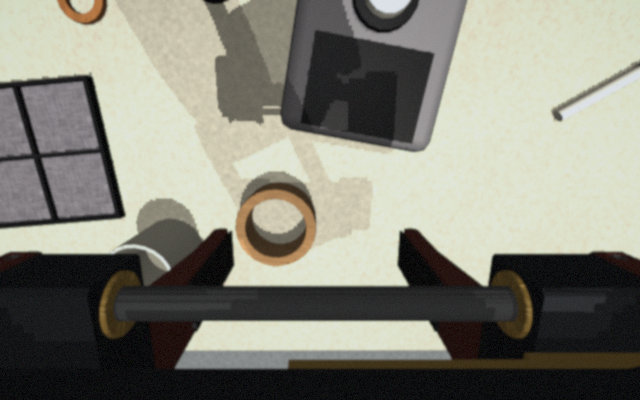

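```bash
python3 - <<'E'
from h import *
p=viewer.camera_params("wrist")
A=(p,np.load("pics/w2_0.npy"));B=(p,np.load("pics/w2_1.npy"))
for n,px,P,z in [("cA",(380,61),A,12),("cB",(37,156),B,12),("A++",(456,130),A,13),("A+-",(314,143),A,13),("B-+",(92,75),B,13),("B++",(123,216),B,13)]: print(n,at(px,z,P).round(1))
t=cv2.imread("pics/top0.png");s=cv2.imread("pics/scene0.png")
a=cv2.resize(t[140:220,150:240],None,fx=4,fy=4,interpolation=3);b=cv2.resize(s[140:220,340:430],None,fx=4,fy=4,interpolation=3)
cv2.imwrite("pics/btn.png",np.hstack([a,b]))
E
```

```text
cA [667.1 -16.6  12. ]
cB [666.3 -13.4  12. ]
A++ [744.8  78.5  13. ]
A+- [760.  -92.8  13. ]
B-+ [573.   70.5  13. ]
B++ [743.   81.9  13. ]
```

View pics/btn.png

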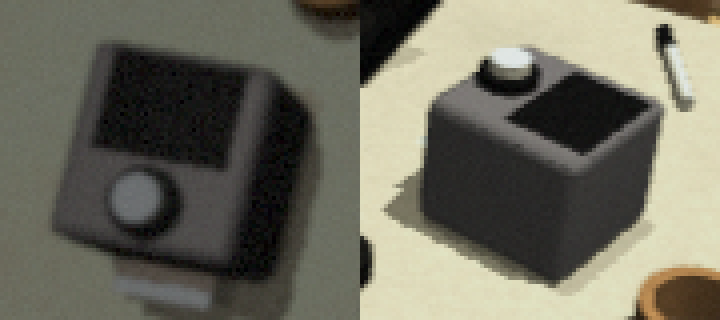

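```bash
cat >> h.py <<'E'
TC=np.array([666.7,-15.0]);TY=np.deg2rad(4.8)
def comp(sx,sy):
    c,s=np.cos(TY),np.sin(TY); return TC+42*np.array([c*sx-s*sy,s*sx+c*sy])
E
python3 - <<'E'
from h import *
print("btn",tri([((182,189.5),campose("top")),((378,154),campose("scene"))]).round(1))
for X in [(467,217,91),(449,-75,91),(*comp(-1,1),96),(*comp(-1,-1),96)]:
    for yaw in (TY,TY+np.pi):
        q=env.ik(np.array(X),down(yaw)); print(np.round(X),None if q is None else q.round(2))
E
```

```text
btn [529.1 388.7 139.8]
[467 217  91] [ 0.41  0.61  1.97 -0.    0.56  0.33]
[467 217  91] None
[449 -75  91] [-0.19  0.57  2.1  -0.    0.47 -0.28]
[449 -75  91] None
[621.  23.  96.] [ 0.02  0.7   1.73 -0.    0.71 -0.07]
[621.  23.  96.] None
[628. -60.  96.] [-0.11  0.71  1.71 -0.    0.73 -0.2 ]
[628. -60.  96.] None
```

```bash
cat >> h.py <<'E'
def pickplace(pk,cp):
    q=down(TY)
    env.reach([pk[0],pk[1],170],q); set_gripper(88)
    env.move_l([pk[0],pk[1],91],rate=120); set_gripper(40)
    w=env.read_state()["width"]; print("width",w)
    env.move_l([pk[0],pk[1],190])
    env.reach([cp[0],cp[1],150],q); w2=env.read_state()["width"]
    env.move_l([cp[0],cp[1],110],rate=120)
    print("contact",env.move_l([cp[0],cp[1],95.5],rate=40,f_stop=8),env.read_state()["tool_pos"].round(1),w2)
    set_gripper(74); env.move_l([cp[0],cp[1],190])
E
python3 - <<'E'
from h import *
env.reach([560,250,330],down(np.pi/2)); env.hold(.2)
im,P=shot("wrist"); pk=pucks(im,P); print(pk)
pk=[p for p,_ in pk if np.linalg.norm(p[:2]-[467,217])<80][0]
pickplace(pk,comp(-1,1))
shot("scene","s3"); print(env.read_state()["time_s"])
E
```

```text
[(array([448.5, -76.2,  25. ]), array([24.4, 77.5]))]Traceback (most recent call last):
  File "<stdin>", line 4, in <module>
IndexError: list index out of range
```

```bash
python3 - <<'E'
from h import *
im,P=shot("wrist","w3"); print(proj([467,217,25],P))
E
```

```text
[285.89869522  95.22885656]
```

View pics/w3.png

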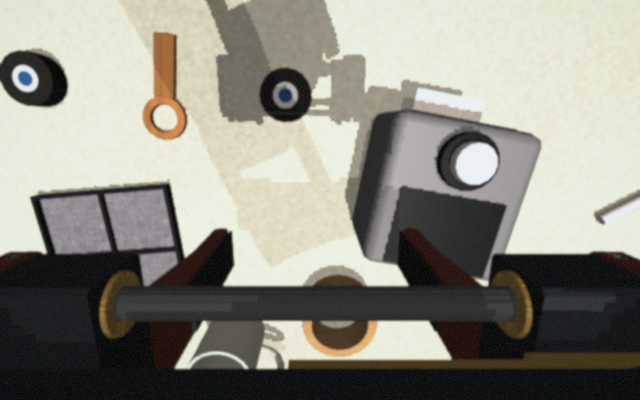

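The puck is where expected, at (286,95). It lies in the arm's shadow, so the colour threshold missed it. The button is visible at (475,163).

```bash
sed -i 's/(b-r>25)&(b>110)/(b-r>25)\&(b>70)/' h.py; python3 - <<'E'
from h import *
st=env.read_state();P=campose("wrist",st)
print("btn",at((475,163),144,P).round(1)); print(pucks(cv2.imread("pics/w3.png"),P))
pickplace((467,217),comp(-1,1))
shot("scene","s3"); print(env.read_state()["time_s"])
E
```

```text
btn [528.9 382.6 144. ]
[(array([448.3, -76.2,  25. ]), array([24.7, 78. ])), (array([466.2, 215.5,  25. ]), array([284.7,  94.8]))]
width 59.62134154159207
contact True [621.7  23.4  95.7] 59.205309606640036
15.0417
```

View pics/s3.png

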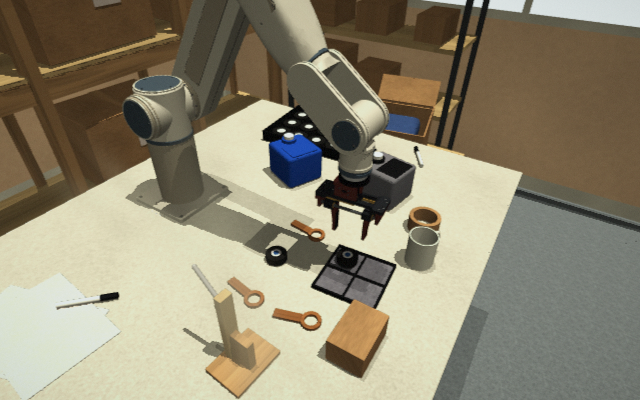

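The first puck sits in its compartment at (347,257), and the second is unmoved at (277,255). I'll place it now.

```bash
python3 - <<'E'
from h import *
im,P=shot("top","t4");print(pucks(im,P,ymax=400))
pickplace((449,-75),comp(-1,-1))
env.reach([760,-60,330],down(np.pi/2)); env.hold(.2); im,P=shot("wrist","w4"); np.save("pics/w4.npy",P[1])
print(pucks(im,P,zc=30),comp(-1,-1),comp(-1,1)); print(env.read_state()["time_s"])
E
```

```text
[]
width 59.50063086485115
contact True [628.7 -60.3  95.8] 59.23025375096524
[(array([621. ,  22.8,  30. ]), array([391.4,  52.1])), (array([628. , -59.9,  30. ]), array([315.4,  59.1]))] [628.36176933 -60.36716951] [621.33283049  23.33823067]
22.9917
```

View pics/w4.png

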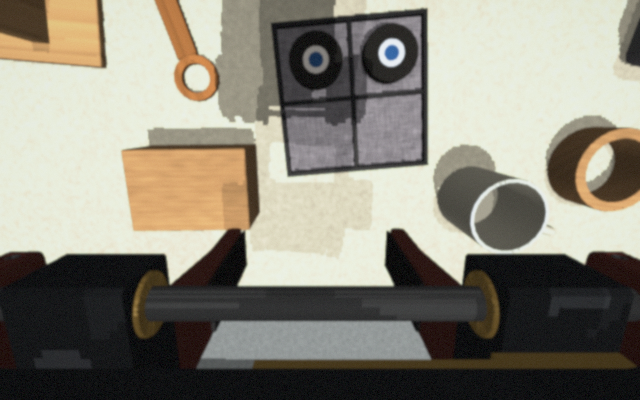

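Both pucks lie flat at (391,52) and (315,59), within 1 mm of the compartment centres. Next is the button press.

```bash
python3 - <<'E'
from h import *
set_gripper(0)
q=down(np.pi/2)
env.reach([529,384,290],q)
env.move_l([529,384,232],rate=120); f0=env.read_state()["force"]
print(env.move_l([529,384,213],rate=25,f_stop=20),env.read_state()["tool_pos"].round(1),(env.read_state()["force"]-f0).round(1))
env.hold(.4); print(env.read_state()["tool_pos"].round(1),(env.read_state()["force"]-f0).round(1))
shot("scene","s5")
env.move_l([529,384,300],rate=100); env.hold(.3); print(env.read_state()["time_s"])
E
python3 -c "
import cv2;s=cv2.imread('pics/s5.png')[100:240,300:480];cv2.imwrite('pics/s5c.png',cv2.resize(s,None,fx=4,fy=4))"
```

```text
True [529.3 384.3 216.3] [-2.2 -1.2  7.6]
[529.3 384.3 216.3] [-1.  -0.7  8.2]
29.0167
```

View pics/s5c.png

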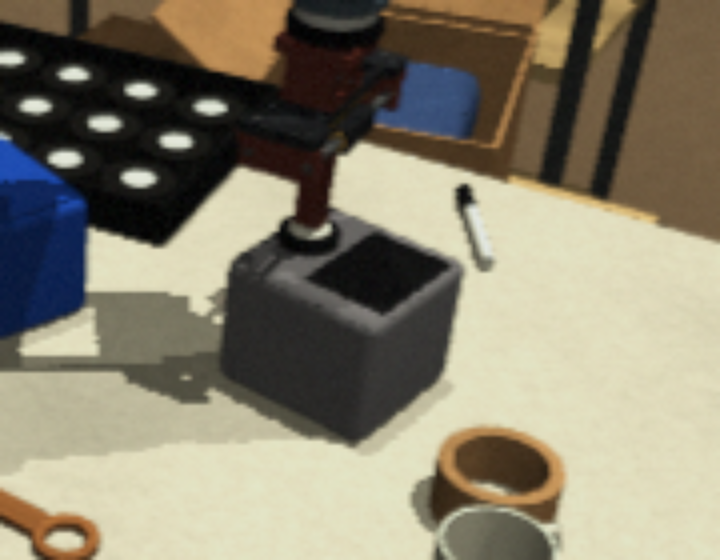

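Under the press the tip stopped at z = 136 mm, holding about 8 N, so the button was on its stop. Next I'll measure the rack and peg.

```bash
python3 - <<'E'
from h import *
for i,(x,y,z) in enumerate([(640,-340,400),(600,-240,400)]):
    env.reach([x,y,z],down(np.pi/2)); env.hold(.3)
    im,P=shot("wrist",f"w6_{i}"); np.save(f"pics/w6_{i}.npy",P[1])
    print(proj([476,-359,236],P)); print(*tags(im,P,ymax=245),sep="\n")
print(env.read_state()["time_s"])
a=[cv2.imread(f"pics/w6_{i}.png")[:250] for i in (0,1)]
cv2.imwrite("pics/w6.png",cv2.resize(np.vstack(a),None,fx=1.2,fy=1.2,interpolation=3))
E
```

```text
[286.53414652 -31.61105364]
{'eye': array([ 644.5, -199.4,    5. ]), 'dir': array([-0.945, -0.326]), 'len': np.float64(93.9), 'hole': np.float64(34.0), 'px': array([410.1, 169.7])}
{'eye': array([ 608.6, -340.7,    5. ]), 'dir': array([-0.988, -0.157]), 'len': np.float64(77.2), 'hole': np.float64(32.0), 'px': array([314.6, 145.1])}
{'eye': array([490.8,  70.5,   5. ]), 'dir': array([-0.999,  0.032]), 'len': np.float64(69.4), 'hole': np.float64(31.8), 'px': array([615.5,  58. ])}
{'eye': array([ 487.8, -222.1,    5. ]), 'dir': array([-0.986,  0.164]), 'len': np.float64(68.7), 'hole': np.float64(33.8), 'px': array([401.6,  55.5])}
[145.24482256  34.23510461]
{'eye': array([ 644.5, -199.9,    5. ]), 'dir': array([-0.951, -0.31 ]), 'len': np.float64(93.5), 'hole': np.float64(34.2), 'px': array([342.6, 196. ])}
{'eye': array([491. ,  69.4,   5. ]), 'dir': array([-0.998,  0.062]), 'len': np.float64(92.3), 'hole': np.float64(32.4), 'px': array([537.7,  88.6])}
{'eye': array([ 488.5, -222.4,    5. ]), 'dir': array([-0.985,  0.174]), 'len': np.float64(92.7), 'hole': np.float64(34.6), 'px': array([328.6,  86.9])}
32.8417
```

View pics/w6.png

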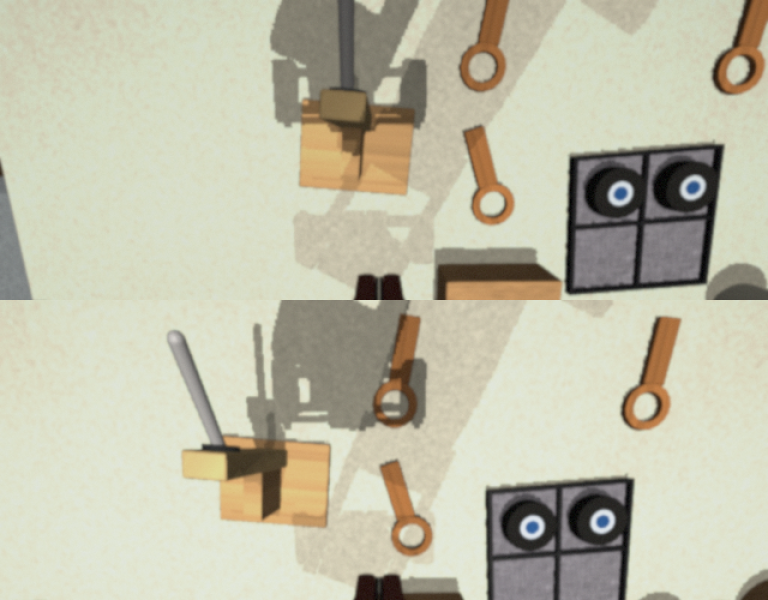

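```bash
python3 - <<'E'
from h import *
from scipy.optimize import least_squares
p=viewer.camera_params("wrist")
A=(p,np.load("pics/w6_0.npy"));B=(p,np.load("pics/w6_1.npy"));C=(p,np.load("pics/w1_1.npy"))
tip=(-74,0,234)
O=[(B,(275,120),(-20,65,12)),(B,(271.7,188.3),(80,65,12)),(B,(183.3,180.8),(80,-65,12)),
(B,(152.5,125),(-10,-16,202)),(B,(152.5,147.5),(10,-16,202)),(B,(190,150),(10,16,202)),(B,(190,126.7),(-10,16,202)),(B,(145.8,32),tip),
(A,(250,154.2),(80,-65,12)),(A,(339.2,161.7),(80,65,12)),(A,(345.8,87.5),(-20,65,12)),(A,(266.7,98.3),(10,-16,202)),(A,(305.8,103.3),(10,16,202)),(A,(268.3,75),(-10,-16,202)),(A,(307.5,78.3),(-10,16,202)),
(C,(72,229),tip),(campose("scene"),(194.4,266),tip),(campose("top"),(463.5,205.5),tip)]
def w(v,X):
    c,s=np.cos(v[2]),np.sin(v[2]); return np.array([v[0]+c*X[0]-s*X[1],v[1]+s*X[0]+c*X[1],X[2]])
f=lambda v:np.concatenate([proj(w(v,X),P)-px for P,px,X in O])
r=least_squares(f,[545,-365,0.05],loss="soft_l1",f_scale=2)
print(r.x, np.rad2deg(r.x[2])); print(f(r.x).reshape(-1,2).round(1)); print("tip",w(r.x,tip))
print("tri",tri([((145.8,32),B),((72,229),C),((194.4,266),campose("scene"))]))
E
```

```text
[ 5.48288290e+02 -3.63684609e+02 -6.58066214e-02] -3.7704416705547383
[[ 0.  -0.4]
 [ 1.   0.9]
 [ 1.1  2.8]
 [-1.2 -0.6]
 [ 0.1  0.9]
 [ 0.1  0.8]
 [-0.6  0.3]
 [ 0.9  0.5]
 [ 0.1  1.9]
 [ 0.7  0.4]
 [ 0.2  2.1]
 [-0.4  1.1]
 [-0.8 -1.2]
 [-1.2 -1.3]
 [-1.1 -1.9]
 [ 2.5 -2.3]
 [-1.2  0.4]
 [-0.6  0.7]]
tip [ 474.44846119 -358.81843297  234.        ]
tri [ 475.46655183 -358.26639779  235.78169515]
```

```bash
cat >> h.py <<'E'
RX,RY,RYAW=548.3,-363.7,-0.0658
rx=np.array([np.cos(RYAW),np.sin(RYAW),0]);ry=np.array([-np.sin(RYAW),np.cos(RYAW),0]);ez=np.array([0,0,1.])
pd=(-rx+ez)/np.sqrt(2)
TIP=np.array([RX,RY,0])-74*rx+234*ez
def hangpose(s,th,eye_t,sgn=-1,off=np.zeros(3)):
    """TCP pose with eye centre (tool coords eye_t) at TIP+s*pd (s>0 beyond the tip)"""
    tz=np.sin(th)*rx-np.cos(th)*ez
    q=quat(tz,sgn*ry); Rm=R.from_quat(q).as_matrix()
    return TIP+s*pd+off-Rm@eye_t,q
E
python3 - <<'E'
from h import *
for sgn in (-1,1):
  for th in (20,35,45):
    for s in (30,-40,-60):
      p,q=hangpose(s,np.deg2rad(th),np.array([-sgn*56,0,76.]),sgn); j=env.ik(p,q)
      print(sgn,th,s,p.round(0),None if j is None else j.round(2))
for e,d in [((490.8,69.5),(-.998,.062)),((488.5,-222.4),(-.985,.174)),((644.5,-199.9),(-.951,-.31))]:
    e=np.array(e);d=np.array(d);g=e+56*d; yaw=np.arctan2(-d[1],-d[0])-np.pi/2
    j=env.ik(np.array([*g,81.5]),down(yaw)); print(g,yaw,None if j is None else j.round(2))
E
```

```text
-1 20 30 [ 375. -352.  307.] [-0.89  0.19  2.    0.38  0.75  0.5 ]
-1 20 -40 [ 424. -356.  258.] [-0.82  0.31  1.96  0.4   0.64  0.52]
-1 20 -60 [ 438. -356.  244.] [-0.8   0.35  1.95  0.41  0.61  0.53]
-1 35 30 [ 364. -352.  285.] [-1.    0.21  2.12  0.91  0.63 -0.07]
-1 35 -40 [ 413. -355.  236.] [-0.91  0.34  2.09  1.05  0.52 -0.17]
-1 35 -60 [ 428. -356.  222.] [-0.89  0.38  2.08  1.1   0.49 -0.2 ]
-1 45 30 [ 360. -351.  269.] [-1.07  0.26  2.19  1.32  0.67 -0.52]
-1 45 -40 [ 410. -355.  220.] [-0.98  0.4   2.15  1.52  0.59 -0.68]
-1 45 -60 [ 424. -355.  206.] [-0.95  0.44  2.14  1.58  0.58 -0.73]
1 20 30 [ 375. -352.  307.] None
1 20 -40 [ 424. -356.  258.] None
1 20 -60 [ 438. -356.  244.] None
1 35 30 [ 364. -352.  285.] None
1 35 -40 [ 413. -355.  236.] None
1 35 -60 [ 428. -356.  222.] None
1 45 30 [ 360. -351.  269.] None
1 45 -40 [ 410. -355.  220.] [-0.98  0.4   2.15  1.52  0.59  2.46]
1 45 -60 [ 424. -355.  206.] [-0.95  0.44  2.14  1.58  0.58  2.41]
[434.912  72.972] -1.6328408386174416 [ 0.14  0.58  2.13 -0.    0.43  1.77]
[ 433.34  -212.656] -1.7456422676210441 [-0.48  0.61  2.04 -0.    0.49  1.26]
[ 591.244 -217.26 ] -1.2556849413673157 [-0.37  0.73  1.71 -0.    0.7   0.88]
```

```bash
cat >> h.py <<'E'
def grab(e,d,name):
    e=np.array(e[:2],float);d=np.array(d,float)
    for k in range(2):
        g=e+56*d; q=down(np.arctan2(-d[1],-d[0])-np.pi/2)
        if k==0: env.reach([g[0]-20*(-d[0]),g[1]+20*d[1],230],q); set_gripper(60); env.hold(.2)
        if k==0:
            im,P=shot("wrist",name+"_pre"); T=[t for t in tags(im,P,ymax=262) if np.linalg.norm(t["eye"][:2]-e)<60]
            print(T)
            if len(T)!=1: return None
            if not 90<T[0]["len"]<98: print("len?"); d=d
            else: d=T[0]["dir"]/np.linalg.norm(T[0]["dir"])
            e=T[0]["eye"][:2]
    env.reach([g[0],g[1],140],q); env.move_l([g[0],g[1],95],rate=120)
    print("touch",env.move_l([g[0],g[1],81.5],rate=30,f_stop=8),env.read_state()["tool_pos"].round(1))
    set_gripper(10); print("width",env.read_state()["width"])
    env.move_l([g[0],g[1],230]); env.hold(.2)
    return inhand(name)
def inhand(name):
    im=viewer.camera("wrist"); cv2.imwrite(f"pics/{name}_hand.png",im)
    p=viewer.camera_params("wrist"); T=p["tool_from_camera"]
    P=(p,T); h=cv2.cvtColor(im,cv2.COLOR_BGR2HSV)
    m=((h[...,0]<17)&(h[...,1]>105)&(h[...,2]>40)).astype(np.uint8); m[250:]=0
    cs,hi=cv2.findContours(m,cv2.RETR_CCOMP,cv2.CHAIN_APPROX_NONE); best=None
    for i,c in enumerate(cs):
        a=cv2.contourArea(c)
        if hi[0][i][3]!=-1 and a>800 and (best is None or a>best[0]): best=(a,c)
    if best is None: return None
    M=cv2.moments(best[1]); e=(M["m10"]/M["m00"],M["m01"]/M["m00"])
    X=at(e,76.5,P); print("eye in tool",X.round(1),"px",np.round(e,1),"diam",2*np.mean([np.linalg.norm(at(q[0],76.5,P)-X) for q in best[1]]).round(1))
    return X
E
python3 - <<'E'
from h import *
X=grab((488.5,-222.4),(-.985,.174),"g2"); print(X,env.read_state()["time_s"])
E
```

```text
[{'eye': array([ 488.9, -222.6,    5. ]), 'dir': array([-0.985,  0.173]), 'len': np.float64(92.8), 'hole': np.float64(33.6), 'px': array([315.4, 108.4])}]
touch False [ 433.7 -212.9   81.3]
width 23.829590562178893
eye in tool [56.6 -0.  76.5] px [315.1 140.3] diam 33.0
[ 5.65661559e+01 -4.32302210e-02  7.65000000e+01] 40.4583
```

```bash
ls pics | grep g2; python3 -c "
import cv2,numpy as np
a=[cv2.imread(f'pics/g2_{n}.png') for n in ('pre','hand')];cv2.imwrite('pics/g2.png',cv2.resize(np.hstack(a),(800,250)))"
```

```text
g2_hand.png
g2_pre.png
```

View pics/g2.png

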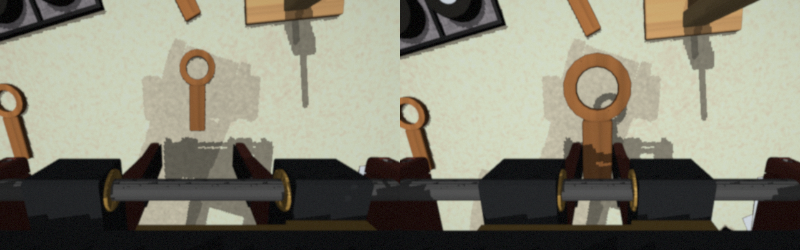

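The tag is gripped squarely, with its eye at the expected tool position (56.6, 0, 76.5). Next I'll go to the pre-hang pose and check it visually.

```bash
python3 - <<'E'
from h import *
X=np.array([56.6,0,76.5]); th=np.deg2rad(45)
p,q=hangpose(110,th,X); env.reach(p,q)
p,q=hangpose(18,th,X); env.move_l(p,rate=100); env.hold(.4)
st=env.read_state(); im,P=shot("wrist","h2"); print(st["tool_pos"]-p, proj(TIP,P), proj(TIP+18*pd,P),proj(TIP-90.5*pd,P)); shot("scene","h2s"); shot("top","h2t")
s=cv2.imread("pics/h2s.png")[180:400,150:390]
cv2.imwrite("pics/h2v.png",np.hstack([cv2.resize(s,(430,394),interpolation=3),im[:394,150:500]]))
E
```

```text
[-0.12567669 -0.14235088  0.21685566] [314.81228488 140.24325934] [314.75530541 142.45234982] [314.98399287 133.58615167]
```

View pics/h2v.png

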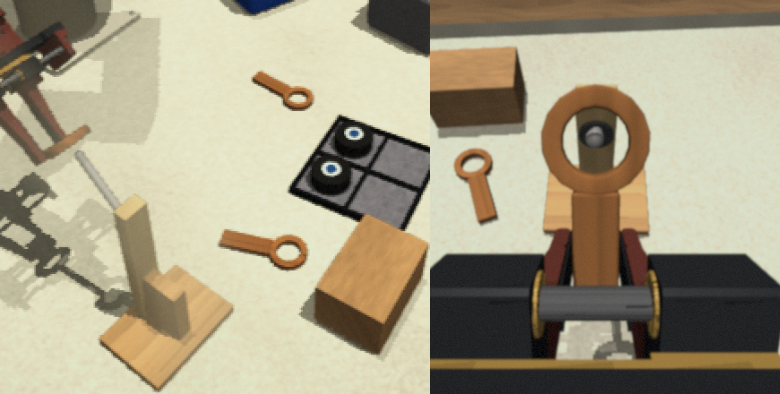

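```bash
cat >> h.py <<'E'
def hang(X,depth=50,th=np.deg2rad(45)):
    u=(rx+ez)/np.sqrt(2)
    p,q=hangpose(-depth,th,X); print("stop",env.move_l(p,rate=60,f_stop=10))
    if np.linalg.norm(env.read_state()["tool_pos"]-p)>4: print("short",env.read_state()["tool_pos"]-p); return False
    p2,_=hangpose(-depth,th,X,off=-9*u); print("rest",env.move_l(p2,rate=30,f_stop=6))
    set_gripper(45); env.hold(.3)
    p3=env.read_state()["tool_pos"]+120*pd; env.move_l(p3,rate=100); env.hold(.5)
    return True
E
python3 - <<'E'
from h import *
print(hang(np.array([56.6,0,76.5])))
shot("scene","k2"); im,P=shot("wrist","k2w"); shot("top","k2t");print(env.read_state()["time_s"])
s=cv2.imread("pics/k2.png")[180:400,150:390]
cv2.imwrite("pics/k2v.png",np.hstack([cv2.resize(s,(430,394),interpolation=3),im[:394,150:500]]))
E
```

```text
stop False
rest False
True
48.1083
```

View pics/k2v.png

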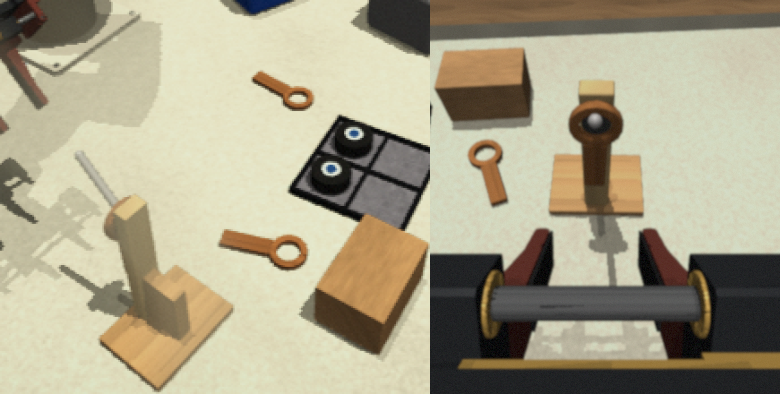

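Hung: the tag slid down to the base of the peg and hangs vertically. Next is the tag at (644,-200).

```bash
python3 - <<'E'
from h import *
env.reach([420,-220,340],down(-np.pi/2))
X=grab((644.5,-199.9),(-.951,-.31),"g3"); print(X)
if X is not None:
    env.reach([420,-220,340],down(-np.pi/2))
    th=np.deg2rad(45)
    p,q=hangpose(110,th,X); env.reach(p,q)
    p,q=hangpose(18,th,X); env.move_l(p,rate=100); env.hold(.4)
    im,P=shot("wrist","h3"); im2,_=shot("scene")
    cv2.imwrite("pics/h3v.png",np.hstack([cv2.resize(im2[180:400,150:390],(430,394),interpolation=3),im[:394,150:500]]))
print(env.read_state()["time_s"])
E
```

```text
[{'eye': array([ 644.7, -200. ,    5. ]), 'dir': array([-0.951, -0.309]), 'len': np.float64(92.6), 'hole': np.float64(33.7), 'px': array([315.6, 108.7])}]
touch False [ 591.4 -217.3   81.3]
width 23.6658319363627
eye in tool [56.6  0.  76.5] px [315.2 140.1] diam 33.0
[5.65898317e+01 2.10413986e-02 7.65000000e+01]
58.2833
```

View pics/h3v.png

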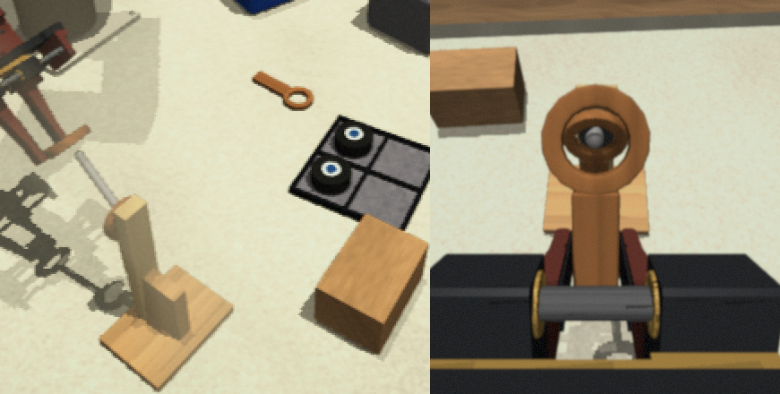

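The peg tip shows in the centre of the eye. I'll hang this one a little shallower, then pick the third tag.

```bash
python3 - <<'E'
from h import *
print(hang(np.array([56.6,0,76.5]),depth=38))
im2,_=shot("scene","k3"); im,_=shot("wrist")
cv2.imwrite("pics/k3v.png",np.hstack([cv2.resize(im2[180:400,150:390],(430,394),interpolation=3),im[:394,150:500]]))
env.reach([420,-100,340],down(-np.pi/2))
X=grab((490.8,69.5),(-.998,.062),"g1"); print(X)
if X is not None:
    env.reach([420,-150,340],down(-np.pi/2))
    th=np.deg2rad(45)
    p,q=hangpose(110,th,X); env.reach(p,q)
    p,q=hangpose(18,th,X); env.move_l(p,rate=100); env.hold(.4)
    im,P=shot("wrist","h1"); im2,_=shot("scene")
    cv2.imwrite("pics/h1v.png",np.hstack([cv2.resize(im2[180:400,150:390],(430,394),interpolation=3),im[:394,150:500]]))
print(env.read_state()["time_s"])
E
```

```text
stop False
rest False
True
[{'eye': array([491.8,  67.8,   5. ]), 'dir': array([-0.993,  0.114]), 'len': np.float64(92.9), 'hole': np.float64(33.5), 'px': array([317.1, 107.7])}]
touch False [436.1  74.2  81.3]
width 23.538695186734415
eye in tool [56.6 -0.  76.5] px [315.  140.2] diam 33.0
[ 5.65754403e+01 -4.31064633e-02  7.65000000e+01]
73.2917
```

View pics/k3v.png

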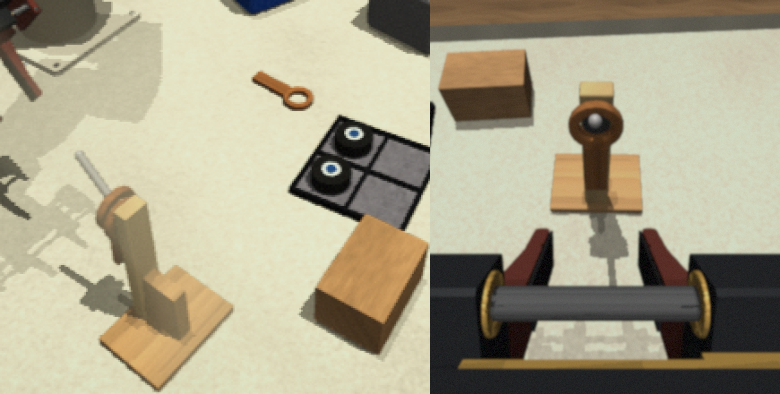

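View pics/h1v.png

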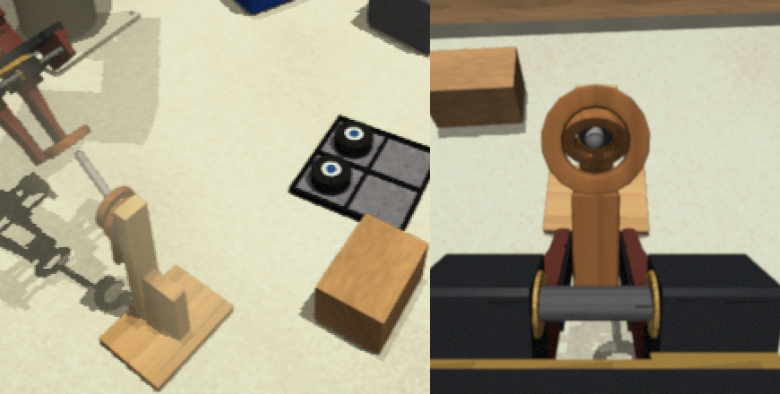

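```bash
python3 - <<'E'
from h import *
print(hang(np.array([56.6,0,76.5]),depth=32))
env.hold(1)
im2,_=shot("scene","k1"); im,_=shot("wrist")
cv2.imwrite("pics/k1v.png",np.hstack([cv2.resize(im2[180:400,150:390],(430,394),interpolation=3),im[:394,150:500]]))
env.reach([420,-150,340],down(-np.pi/2))
# final look: tray + bystanders
env.reach([760,-60,330],down(np.pi/2)); env.hold(.3); im,P=shot("wrist","fin_w")
print(pucks(im,P,zc=30))
env.reach([450,0,450],down(np.pi/2)); env.hold(.3); shot("scene","fin_s"); shot("top","fin_t")
print(env.read_state()["time_s"])
E
```

```text
stop False
rest False
True
[(array([621. ,  22.7,  30. ]), array([391.3,  51.6])), (array([628., -60.,  30.]), array([315.5,  58.5]))]
84.4417
```

View pics/k1v.png

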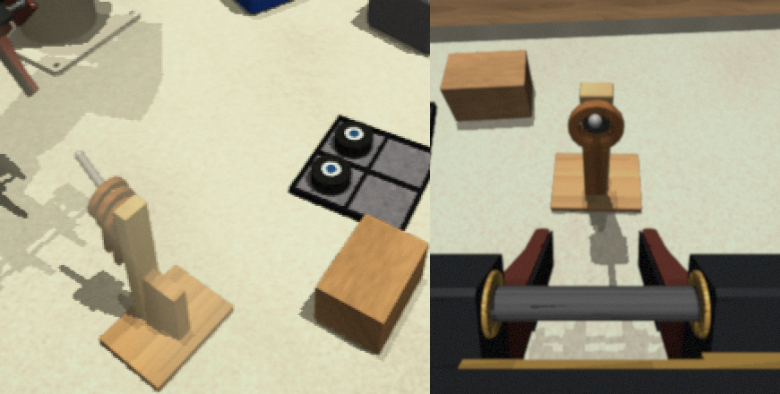

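View pics/fin_s.png

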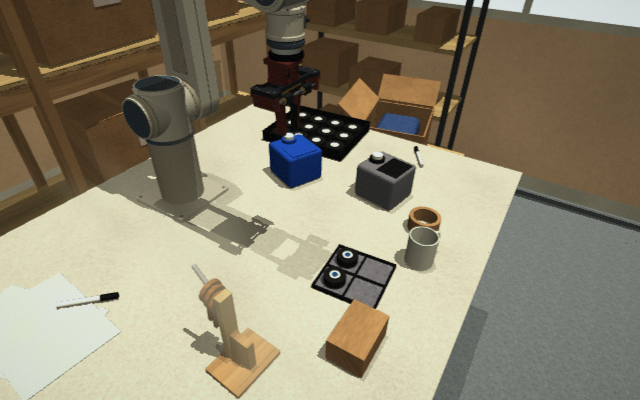

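View pics/fin_w.png

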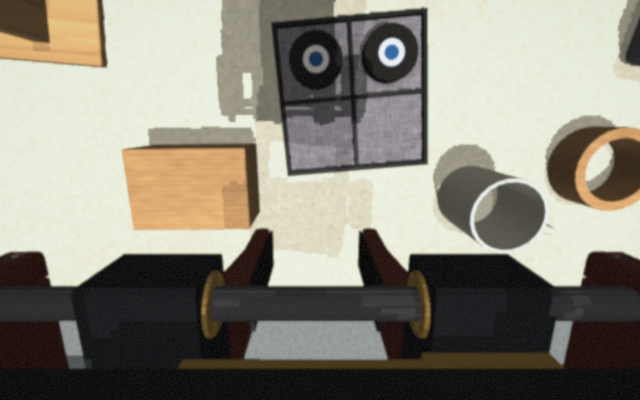

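Three rings are on the peg, both pucks are in place, and the button is up. The bystanders are unmoved. Handing in.

```bash
python3 - <<'E'
from h import *
workorder.sign_off(); print(env.read_state()["time_s"])
E
```

```text
the job is handed in; nothing more can be done
the job is handed in; nothing more can be done
```

I handed the job in at about 84 s, and every check I made passed; sign-off gives no verdict, so the result itself is unconfirmed.

- **Pucks:** Only two loose pucks were on the table. Both lie flat in the tray's two near compartments, and the last wrist picture put them within 1 mm of the compartment centres.
- **Button:** I pressed the grey printer's button about 7.7 mm down. It held about 8 N there, above the 5 N needed for fully down. I had no direct reading of the button's travel, so fully down is judged from that force and depth. The final picture shows it back up.
- **Tags:** All three tags hang handle down on the peg, stacked next to the upright. I confirmed this by eye in the scene and wrist pictures and did not measure their angles.
- **Bystanders:** The tape roll, mug and carton look unmoved between the earlier and final pictures.

No check failed. One picture missed a puck that was in the arm's shadow; I lowered the colour threshold, and it then read 1–2 mm from its earlier position.

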